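# Dispense the vials from the gated chute into the tray

### The arm

A 7-joint arm with a two-finger parallel gripper is mounted at the origin on a cart in front of the work surface, level with it; the furniture and walls round the work are solid. World frame = base frame: x ahead of the robot, y to its left, z up, the work surface at z = 0. Lengths are in m, angles in rad, forces in N, time in s.
With the tool pointing down it reaches from about 0.4 to 0.875 m from the base axis. Payload 19.3 kg.
Tool frame: the origin (TCP) lies at the very end of the fingers, on their centre line; the grasp point (between the pads) lies bot.grasp_offset behind it (bot.grasp_offset is the distance from the TCP to the grasp point, in m); z points along the fingers, y is the direction in which the jaws open and shut (so a half turn about z gives the same grasp; the last joint's range is limited). The gripper opens to 85 mm and grips with 20 to 120 N. Pads are 22 mm wide; open, the fingers measure 114 mm over their backs; the gripper's body (76 mm by 85 mm) begins 54 mm behind the grasp point. The pads swing forward as they close: fully open they stand 13 mm farther back than shut.
Start: joints at [-1.264, 0.521, -0.036, 1.599, 0.021, 1.021, -0.113], TCP at [0.23, 0.581, 0.231] pointing down, gripper open.
Joint ranges: [-2.91, 2.91], [-0.3, 2.13], [-1.5, 1.42], [0.17, 2.43], [-1.26, 4.41], [0.16, 1.93], [-2.52, 2.52]. Speed limits (rad/s): [1.89, 1.89, 2.39, 2.39, 3.01, 3.01, 3.01].

### API

Orientations are given as [roll, pitch, yaw] about the fixed x, y, z axes, in that order (R = Rz(yaw) Ry(pitch) Rx(roll)).
In Python, from workcell import bot gives the robot as it stands. The module is installed in compiled form; this text tells all that it offers.
- The arm moves only by the shell command python3 -m handwheel 'ROWS' [OPENING] [FORCE]. ROWS is JSON, a list of rows, each a list of 6 numbers: the shift along the tool's x, y, z as a fraction of full scale, then the turn, a rotation vector about the tool's x, y, z as a fraction of full scale. In form: [[x, y, z, rx, ry, rz], ...]. A call has 1 to 8 rows; each row shifts and turns the commanded pose from where the row before left it, along the tool's axes as they then stand; what a row does not reach is not made up. Full scale, the value 1, is 0.025 m for a shift and 360 degrees for a turn. A row lasts 1/8 s, in which the tool goes at most 62.5 mm and 10.7 degrees, less where a joint would pass 70% of its speed; a pose out of reach is approached as far as the arm can. A call with a number of a shift or a turn outside -1 to 1 is refused whole. A call with a gripper value outside its range is refused whole. OPENING is the closure, from -1 (fully open) to 1 (shut), set as the call begins (- or left out, the last holds). The fingers move at their own pace and stop on an object; FORCE is the grip in N (left out, the last holds). Time passes only in rows, so rows that do not move let the fingers close. It gives the time, the measured TCP pose, the force and the opening at its end, in the units of the state.
- bot.observe(): the state, without advancing time (a new reading comes with each control period).
- bot.grab_frame(name): name is "scene" or "top"; returns a dict with "pixels" (384x512x3 uint8, blue, green, red), "vertical_fov" (degrees; the focal length in pixels is half the picture's height over the tangent of half this angle, whatever the lens; pixels are square), "cx", "cy" (the principal point, pixels), "R" (3x3) and "t" (3): a world point X has camera coordinates R X + t. Camera axes: x right, y down, z forward; pixel columns grow to the right and rows downward; lengths in m; the calibration is good to about 2 mm. A picture is of the moment at which its call begins. There is no depth.
- bot.job_done(): hands the job in, once; it reports no verdict.
Trained networks look in a picture, given as the dict that the camera call returned (one of the last four; its "shot" number tells which), for a name from the list of things; names that differ only in an ending like _2 or _b are one class to them, and where a whole thing is asked for, a point or a joint stands for the part that bears it (a point fixed in the world has none). Each returns a list of dicts, best first, with "score" (0 to 1); they miss things now and then, are a little off and sometimes report something else, mostly with a low value. They report only what shows in the picture. A call takes as long as a camera call.
- bot.trace(picture, thing): "region" (384x512 bool, what is visible of it) and "point" ([column, row] in pixels, amid what is visible of it).
The state is a dict: "clock": time; "qpos": joint angles; "qd": joint speeds; "joint_efforts": joint torques, N m; "position": TCP position; "tool_rot": TCP orientation; "force": force on the tool from outside, world axes, zero at the start; "moment": the same for the moment, N m; "grip_width": finger opening in m.
Only numpy, scipy, OpenCV 4.12 (cv2) and the standard library are available. Lean on these libraries where they do the work, as an engineer would, in place of code of your own. Each camera call takes 0.05 s, during which the arm holds its last target.

### The job

Push the white tray along the bench, squarely and fully home against the front of the vial dispenser, under the mouth of its chute. Then press the long end of the dispenser's lever all the way down to raise the heavy gate, hold it there until all three vials have rolled out into the tray, and let the lever come back up so that the gate falls shut. Pick nothing up: do not touch the vials or the gate, do not lift or tip the tray, and leave the jar, the bottle and the timer where they stand.

Things in the scene. Friction and masses are not known exactly. Their poses are not given: they have to be found in the camera images.
- dispenser: Fixed white vial dispenser: open chute sloping 15 deg down to its mouth. Origin: bench level, middle of the flat front panel below the mouth (88 wide, 37 high), against which the tray goes. +x across the chute, away from the lever; +y up the chute, away from the mouth; z up. Chute: x -42..42, y -13..122 mm, 115 mm high (135 with the gate up). Lever stand: x -106..-76, y 2..47 mm, 101 mm high.
- mouth (a point): Middle of the nose, the lower end of the chute's floor, over which the vials roll out: 34 mm above the bench (underside 31 mm), overhanging the dispenser's front panel by 13 mm, so that the tray's 24 mm wall passes below it.
- gate (a joint): Angle (rad) of the gate, a heavy steel flap (0.6 kg) over the lower half of the chute, hinged across it; its turned-down lip holds the vials back. 0 shut (it falls shut by its own weight), 0.6 fully raised; the vials roll out from about 0.45. The lever's short end lifts it from below a lug on its side; gate angle is about 1.25 times the lever angle, both ways.
- lever (a joint): Angle (rad) of the lever: 0 at rest, long end up (the gate's weight and a light spring return it), 0.485 fully pressed on its stop. Its pivot is at x -91, y +24, z 87 mm in the dispenser's frame, axis along the dispenser's y; short arm 36 mm under the gate's lug, long arm 90 mm towards -x. Pressing down on the pad takes 4 to 9 N, more on the stop.
- lever_pad (a point): Centre of the top face of the grey ribbed press pad (34 mm along the lever, 24 across, 9 thick) on the lever's long end. At rest it is at x -176, y +24, z 116 mm in the dispenser's frame, sloping 14 deg down towards the pivot. Fully pressed it is 43 mm lower, at z 73 mm, and within 5 mm of the same place seen from above.
- tray: Loose open white plastic tray, 116 (x) by 128 (y) by 24 mm high, walls 3 mm, floor falling 4 deg to -y, 0.3 kg, on the bench 2 to 6 cm from the dispenser's front, a little askew. Origin: centre of its underside; its +y points roughly to the dispenser. Home, its +y wall meets the front panel: origin at y -64, x 0 mm in the dispenser's frame. It slides under 1 to 4 N on the outside of its -y wall.
- cream_jar: Bystander: white cream jar with screw lid, 78 mm diameter, 84 mm high, at the right of the tray, near the bench's edge. Origin: centre of its underside.
- timer: Bystander: flat lab timer, 62 x 62 x 18 mm, lying beyond the tray. Origin: centre of its underside.
- stock_bottle: Bystander: white bottle with ribbed cap, 46 mm diameter, 102 mm high, left of the lever. Origin: centre of its underside.
- vial_1: Clear empty sample vial, 32 mm diameter, 70 mm long, 15 g, lying across the chute (lowest, against the gate at the start). Origin: centre of its base; z along its length to the neck.
- vial_1_mid (a point): Middle of vial_1, half-way along its axis (16 mm above the floor that it lies on).
- vial_2: Clear empty sample vial, 32 mm diameter, 70 mm long, 15 g, lying across the chute (middle at the start). Origin: centre of its base; z along its length to the neck.
- vial_2_mid (a point): Middle of vial_2, half-way along its axis (16 mm above the floor that it lies on).
- vial_3: Clear empty sample vial, 32 mm diameter, 70 mm long, 15 g, lying across the chute (uppermost at the start). Origin: centre of its base; z along its length to the neck.
- vial_3_mid (a point): Middle of vial_3, half-way along its axis (16 mm above the floor that it lies on).

How it is judged:
By the outcome, as a careful person would: the job done as asked, in the order asked, and still so for the second after the job is handed in, with the robot touching nothing.
It also fails if it takes over 43 s, if anything falls off the work surface, if the arm or the gripper's body presses on something with over 40 N, if the wrist force passes 120 N, or if a joint passes its speed limit or range.

## Working session

There is one attempt and no reset: what is moved stays moved. The work goes in short steps, Python scripts to look and compute and a shell command to move; the robot and the scene stay as the last step left them, time stands still between calls to the robot, and variables do not carry over. Pictures are saved under pics/ and viewed, and the job is handed in when it is done.

```bash
mkdir -p pics; cat > h.py <<'E'
import numpy as np, cv2
from workcell import bot
def K(p):
    f=p["pixels"].shape[0]/2/np.tan(np.radians(p["vertical_fov"])/2); return f,p["cx"],p["cy"]
def ray(p,uv,z):
    f,cx,cy=K(p);R=np.array(p["R"]);t=np.array(p["t"])
    d=R.T@np.array([(uv[0]-cx)/f,(uv[1]-cy)/f,1]);c=-R.T@t
    return c+d*(z-c[2])/d[2]
def proj(p,X):
    f,cx,cy=K(p);c=np.array(p["R"])@np.array(X)+np.array(p["t"]);return np.array([f*c[0]/c[2]+cx,f*c[1]/c[2]+cy])
E
python3 - <<'E'
from h import *
s=bot.observe();print(s, bot.grasp_offset)
for n in("scene","top"):
    p=bot.grab_frame(n);print(n,K(p),np.round(-np.array(p["R"]).T@p["t"],3),np.round(p["R"],2).tolist())
    cv2.imwrite(f"pics/{n}0.png",p["pixels"])
    for th in("dispenser","tray","lever_pad","cream_jar","timer","stock_bottle","vial_1"):
        for r in bot.trace(p,th)[:3]:
            print(th,round(r["score"],2),r["point"],int(r["region"].sum()),np.round(ray(p,r["point"],0),3))
E
```

```text
{'clock': 0.0, 'qpos': array([-1.26421974,  0.52204287, -0.03636279,  1.59998293,  0.02121199,
        1.02110488, -0.11281736]), 'qd': array([ 0.00014012, -0.00101313, -0.00144129,  0.00026501,  0.00181206,
       -0.00173601, -0.00171787]), 'joint_efforts': array([ 2.13032858e-03, -9.27081084e+01,  1.98062718e+00, -3.69934058e+01,
        1.79686316e-02,  7.90926861e-03,  6.34146704e-05]), 'position': array([0.22984894, 0.58084423, 0.23071634]), 'tool_rot': array([-3.14044246e+00,  7.46067006e-05,  2.76482528e+00]), 'force': array([0.26211348, 0.57724877, 0.73664358]), 'moment': array([-0.02700142, -0.03301332,  0.04250579]), 'grip_width': 0.08565545136230199} 0.0187
scene (np.float64(494.7583940527349), 253.4984663386706, 187.3362995801341) [-0.154  1.095  0.75 ] [[-0.83, -0.56, -0.01], [-0.27, 0.41, -0.87], [0.5, -0.72, -0.49]]
dispenser 0.93 [202.7, 223.7] 1170 [0.61  0.239 0.   ]
tray 0.76 [286.2, 222.6] 251 [0.422 0.108 0.   ]
tray 0.47 [196.6, 212.2] 125 [0.663 0.203 0.   ]
cream_jar 0.73 [179.3, 280.3] 818 [0.503 0.454 0.   ]
cream_jar 0.67 [328.7, 171.6] 800 [ 0.463 -0.229  0.   ]
stock_bottle 0.71 [180.6, 280.9] 886 [0.499 0.454 0.   ]
top (np.float64(432.2253954830929), 254.91191126601922, 188.70943833250013) [0.254 0.144 1.31 ] [[-0.03, -1.0, 0.0], [-0.98, 0.02, -0.21], [0.2, -0.01, -0.98]]
dispenser 0.78 [207.7, 185.6] 1621 [0.542 0.283 0.   ]
tray 0.93 [253.0, 203.5] 1649 [0.482 0.144 0.   ]
lever_pad 0.72 [191.0, 223.6] 252 [0.424 0.334 0.   ]
cream_jar 0.97 [354.7, 219.1] 679 [ 0.426 -0.165  0.   ]
cream_jar 0.52 [255.5, 147.5] 346 [ 0.661  0.132 -0.   ]
timer 0.83 [255.5, 149.3] 376 [0.655 0.132 0.   ]
stock_bottle 0.73 [136.7, 208.2] 306 [0.476 0.501 0.   ]
stock_bottle 0.59 [354.2, 216.7] 696 [ 0.433 -0.164  0.   ]
vial_1 0.49 [199.8, 172.7] 214 [0.583 0.307 0.   ]
```

```bash
python3 - <<'E'
import cv2
a=cv2.imread("pics/top0.png")[110:270,110:390];cv2.imwrite("pics/top0c.png",cv2.resize(a,None,fx=2.8,fy=2.8,interpolation=cv2.INTER_CUBIC))
a=cv2.imread("pics/scene0.png");cv2.imwrite("pics/scene0c.png",cv2.resize(a[90:340,100:400],None,fx=2.4,fy=2.4,interpolation=cv2.INTER_CUBIC))
E
```

```text
(no output)
```

View pics/top0c.png

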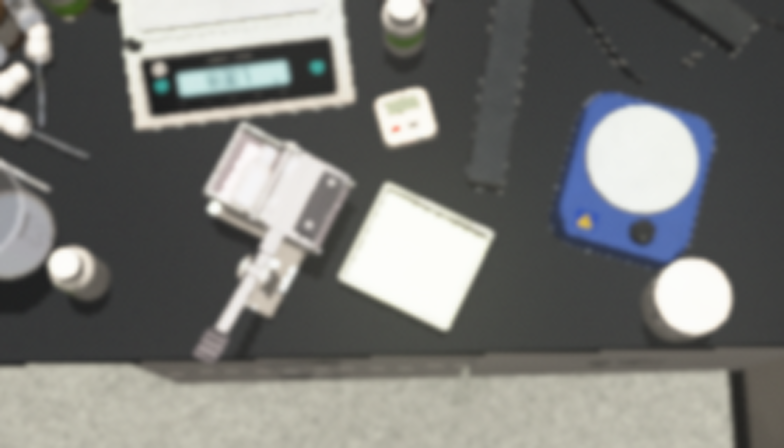

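View pics/scene0c.png

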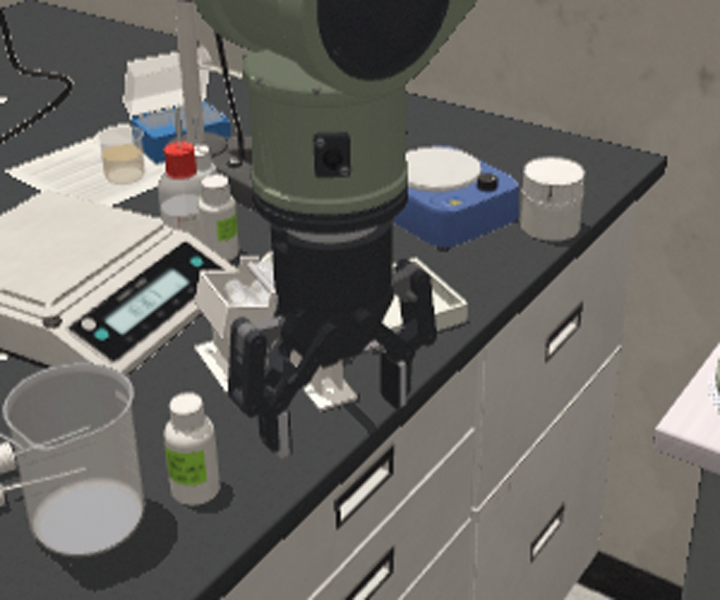

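```bash
python3 - <<'E'
import cv2
a=cv2.imread("pics/top0.png")[145:245,175:295]
b=cv2.resize(a,None,fx=6.5,fy=6,interpolation=cv2.INTER_CUBIC)
b=cv2.resize(a,(720,600),interpolation=cv2.INTER_CUBIC)
for i in range(0,120,20): cv2.putText(b,str(175+i),(i*6,10),0,.4,(0,255,255));cv2.line(b,(i*6,0),(i*6,600),(0,90,90))
for i in range(0,100,20): cv2.putText(b,str(145+i),(0,i*6+10),0,.4,(0,255,255));cv2.line(b,(0,i*6),(720,i*6),(0,90,90))
cv2.imwrite("pics/top0d.png",b)
E
```

```text
(no output)
```

View pics/top0d.png

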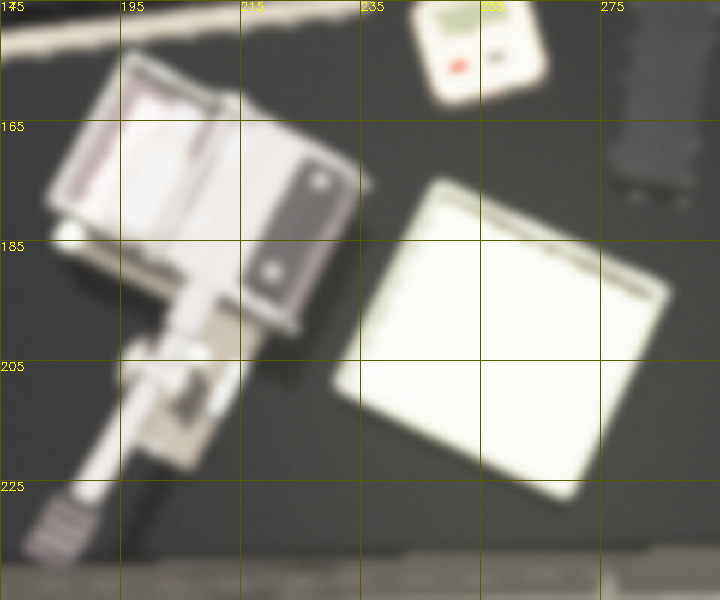

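```bash
cat > fit0.py <<'E'
from h import *
from scipy.optimize import least_squares
p=bot.grab_frame("top")
def T(q,P):
    c,s=np.cos(q[2]),np.sin(q[2]);return np.array([q[0]+c*P[0]-s*P[1],q[1]+s*P[0]+c*P[1],P[2]])
def fit(pts,q0,n=3,zf=None):
    def r(q):
        o=[]
        for uv,P in pts:
            P=list(P)
            if P[2] is None:P[2]=q[3]
            o+=list(proj(p,T(q,P))-uv)
        return o
    s=least_squares(r,q0);return s.x,np.round(s.fun,1)
tr=[((248.3,175.2),(.058,.064,.024)),((286.7,193.5),(.058,-.064,.024)),((270.2,227.8),(-.058,-.064,.024)),((230.8,208.7),(-.058,.064,.024))]
q,f=fit(tr,[.48,.14,-.4]);print("tray",q.round(4),np.degrees(q[2]),f)
ds=[((197.5,153.7),(.042,.122,.115)),((183,178.3),(-.042,.122,.115)),((236.7,175.8),(.042,-.013,None)),((224.5,200.2),(-.042,-.013,None)),((185.3,233.3),(-.176,.024,.116))]
d,f=fit(ds,[.5,.2,-.5,.08]);print("disp",d.round(4),np.degrees(d[2]),f)
c,s=np.cos(d[2]),np.sin(d[2]);R=np.array([[c,s],[-s,c]])
print("tray in disp",R@(q[:2]-d[:2]),np.degrees(q[2]-d[2]))
print("pad",T(d,(-.176,.024,.116)), "home",T(d,(0,-.064,0)))
E
python3 fit0.py
```

```text
tray [ 0.4845  0.1255 -0.4821] -27.619654319801114 [ 0.2  0.1 -0.4 -0.1 -0.5 -0.2  0.6  0.2]
disp [ 0.5148  0.2174 -0.5525  0.1126] -31.65386127668183 [ 0.2 -1.2 -0.9 -1.2  1.4 -0.1 -1.6  0.5  0.9  1.9]
tray in disp [ 0.02242631 -0.09412163] 4.034206956880715
pad [0.37755256 0.33019101 0.116     ] home [0.48118855 0.16292002 0.        ]
```

```bash
python3 -m handwheel '[[0,0,0,0,0,0.028],[-1,-0.46,0,0,0,0],[-1,-0.46,0,0,0,0],[-1,-0.46,0,0,0,0],[-1,-0.46,0,0,0,0],[-1,-0.46,0,0,0,0],[-1,-0.46,0,0,0,0],[-1,-0.46,0,0,0,0]]' 0
python3 -m handwheel '[[-1,-0.46,0,0,0,0],[-1,-0.46,0,0,0,0],[-1,-0.46,0,0,0,0],[-1,-0.46,0,0,0,0],[-1,-0.46,0,0,0,0],[-1,-0.46,0,0,0,0],[-1,-0.46,0,0,0,0],[-1,-0.46,0,0,0,0]]'
```

```text
clock: 1.85
position: [0.3371, 0.42, 0.2314]
tool_rot: [3.141, 0.0, 2.589]
force: [0.2, 0.1, 0.1]
grip_width: 0.0426
clock: 2.85
position: [0.459, 0.2367, 0.2314]
tool_rot: [3.141, 0.0, 2.589]
force: [-0.4, 0.0, -0.4]
grip_width: 0.0428
```

```bash
python3 - <<'E'
from h import *
p=bot.grab_frame("scene");a=p["pixels"]
cv2.imwrite("pics/scene1.png",cv2.resize(a[130:320,130:370],(758,600),interpolation=cv2.INTER_CUBIC))
p=bot.grab_frame("top");a=p["pixels"]
cv2.imwrite("pics/top1.png",cv2.resize(a[110:270,150:350],(750,600),interpolation=cv2.INTER_CUBIC))
E
```

```text
(no output)
```

View pics/scene1.png

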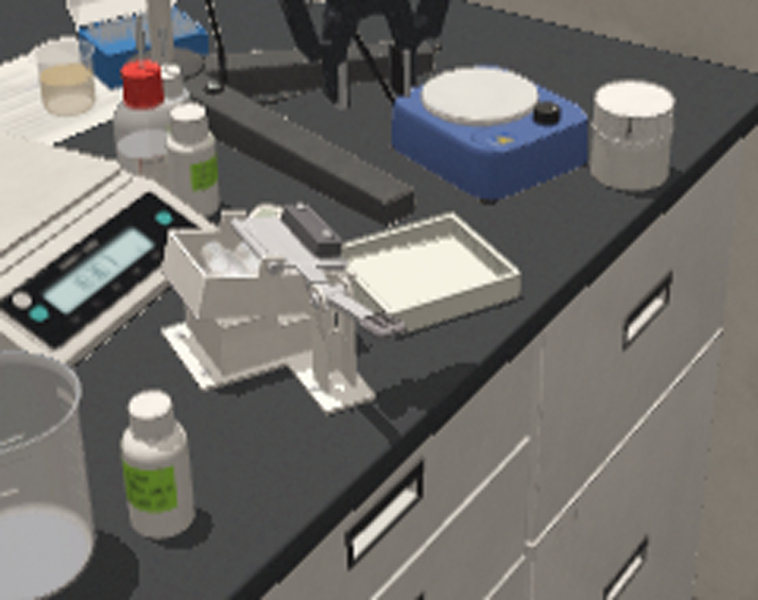

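View pics/top1.png

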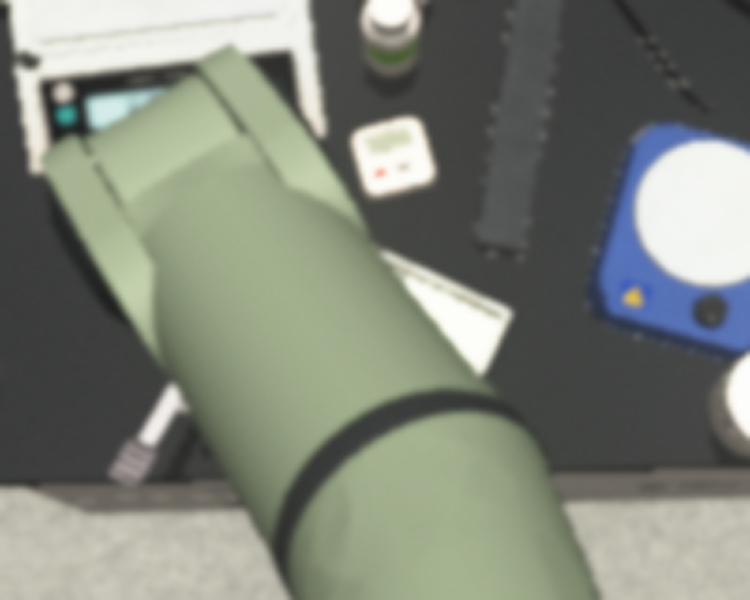

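```bash
cat > fit1.py <<'E'
from h import *
from scipy.optimize import least_squares
p=bot.grab_frame("top");ps=bot.grab_frame("scene")
from math import *
def T(q,P):
    c,s=np.cos(q[2]),np.sin(q[2]);return np.array([q[0]+c*P[0]-s*P[1],q[1]+s*P[0]+c*P[1],P[2]])
d=[.5148,.2174,-.5525];t=[.4845,.1255,-.4821]
a=ps["pixels"].copy()
b=cv2.resize(a[190:270,170:300],(780,480),interpolation=cv2.INTER_CUBIC)
def dot(P,c):
    u=proj(ps,P);cv2.circle(b,(int((u[0]-170+.5)*6),int((u[1]-190+.5)*6)),3,c,-1)
for P in [(.042,.122,.115),(-.042,.122,.115),(.042,-.013,.11),(-.042,-.013,.11),(-.176,.024,.116),(-.044,0,0),(-.106,.002,0),(-.106,.047,0)]: dot(T(d,P),(0,0,255))
for P in [(x,y,z) for x in(-.058,.058) for y in(-.064,.064) for z in(0,.024)]: dot(T(t,P),(0,200,0))
cv2.imwrite("pics/ov1.png",b)
E
python3 fit1.py
```

```text
(no output)
```

View pics/ov1.png

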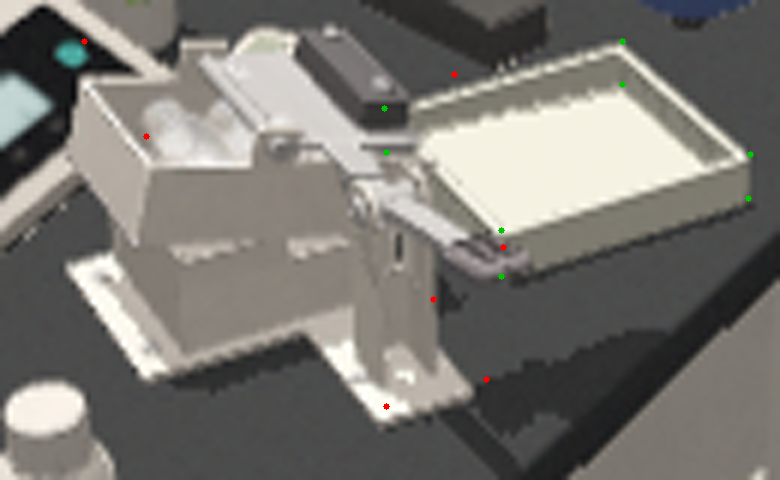

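```bash
cat > fit2.py <<'E'
from h import *
from scipy.optimize import least_squares
p=bot.grab_frame("top");ps=bot.grab_frame("scene")
def T(q,P):
    c,s=np.cos(q[2]),np.sin(q[2]);return np.array([q[0]+c*P[0]-s*P[1],q[1]+s*P[0]+c*P[1],P[2]])
def res(q):
    z1,w,yf,zf=q[3:7]
    L=[(p,(197.0,153.2),(.042,.122,z1)),(p,(182.5,177.8),(-.042,.122,z1)),(p,(236.2,175.3),(w,yf,zf)),(p,(224.0,199.7),(-w,yf,zf)),(p,(184.8,232.8),(-.176,.024,.116)),
     (ps,(183.7,203.2),(.042,.122,z1)),(ps,(194.5,217.),(-.042,.122,z1)),(ps,(251.2,231.7),(-.176,.024,.116))]
    o=[]
    for c,uv,P in L:o+=list(proj(c,T(q,P))-uv)
    return o+[(w-.042)/.003,(yf+.013)/.02]
s=least_squares(res,[.51,.21,-.55,.09,.042,-.013,.09],x_scale=.01);d=s.x
print(d.round(4),np.degrees(d[2]),np.round(s.fun,1))
t=[.4845,.1255,-.4821]
t[0]+=0;c,si=np.cos(d[2]),np.sin(d[2]);R=np.array([[c,si],[-si,c]])
print("tray in disp",R@(np.array(t[:2])-d[:2]),np.degrees(t[2]-d[2]))
print("pad",T(d,(-.176,.024,.116)), "home",T(d,(0,-.064,0)))
b=cv2.resize(ps["pixels"][190:270,170:300],(780,480),interpolation=cv2.INTER_CUBIC)
def dot(P,c):
    u=proj(ps,P);cv2.circle(b,(int((u[0]-170+.5)*6),int((u[1]-190+.5)*6)),3,c,-1)
for P in [(.042,.122,d[3]),(-.042,.122,d[3]),(.042,-.013,.034),(-.042,-.013,.034),(-.176,.024,.116),(-.044,0,0),(-.106,.002,0),(-.106,.047,0),(-.091,.024,.087)]: dot(T(d,P),(0,0,255))
cv2.imwrite("pics/ov2.png",b)
E
python3 fit2.py
```

```text
[ 0.5166  0.2196 -0.5589  0.0981  0.0398 -0.0145  0.1168] -32.022252592226124 [ 0.9  0.2 -0.1 -0.3  1.2  0.4 -1.3 -0.3  0.3  1.5 -0.6 -1.1 -1.5  1.2
  0.5 -0.7 -0.7 -0.1]
tray in disp [ 0.02267915 -0.09681384] 4.399957288969138
pad [0.38011279 0.33328042 0.116     ] home [0.48267115 0.16534655 0.        ]
```

View pics/ov2.png

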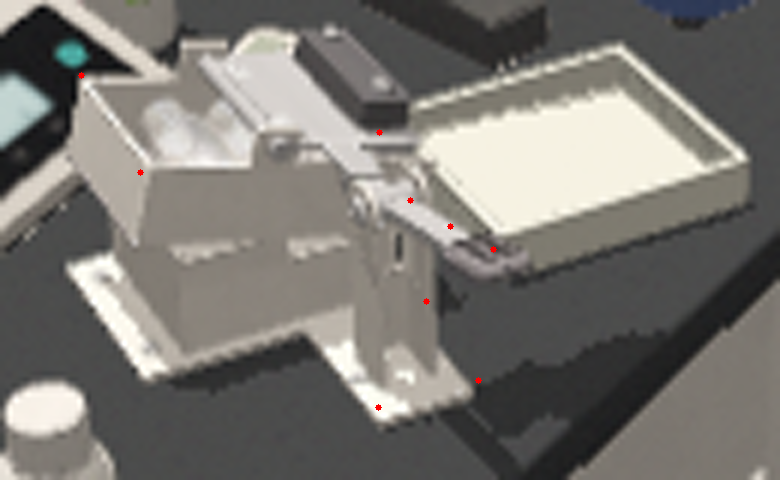

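```bash
python3 -m handwheel '[[-0.97,-0.46,0,0,0,0.001],[-0.97,-0.46,0,0,0,0],[-0.97,-0.46,0,0,0,0],[-0.97,-0.46,0.5,0,0,0],[-0.97,-0.46,1,0,0,0],[-0.97,-0.46,1,0,0,0],[-0.94,-0.48,1,0,0,0],[0,0,1,0,0,0]]'
python3 -m handwheel '[[0,0,1,0,0,0],[0,0,1,0,0,0],[0,0,1,0,0,0],[0,0,1,0,0,0],[0,0,0.4,0,0,0],[0,0,0,0,0,0]]'
python3 - <<'E'
from h import *
p=bot.grab_frame("scene");a=p["pixels"]
cv2.imwrite("pics/scene2.png",cv2.resize(a[160:280,160:320],(800,600),interpolation=cv2.INTER_CUBIC))
E
```

```text
clock: 4.15
position: [0.5596, 0.0782, 0.1179]
tool_rot: [-3.141, 0.001, 2.581]
force: [-0.1, -0.3, -0.4]
grip_width: 0.0428
clock: 4.9
position: [0.5588, 0.0796, 0.0086]
tool_rot: [-3.141, -0.001, 2.583]
force: [0.4, -0.1, 0.1]
grip_width: 0.0427
```

View pics/scene2.png

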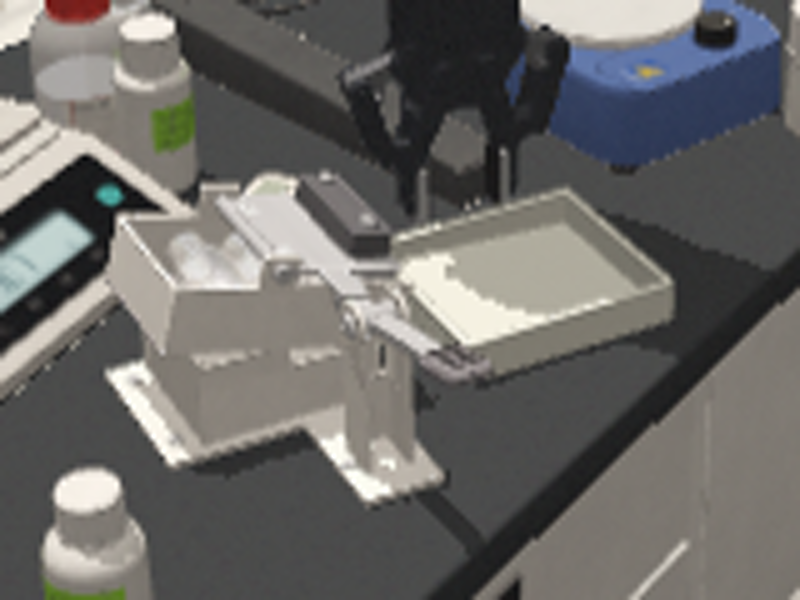

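```bash
python3 -m handwheel '[[0.4,0,0,0,0,0],[0.2,0,0,0,0,0],[0.2,0,0,0,0,0],[0.2,0,0,0,0,0]]'
python3 -m handwheel '[[0.2,0,0,0,0,0],[0.2,0,0,0,0,0],[0.16,0,0,0,0,0],[0,0,0,0,0,0]]'
python3 - <<'E'
from h import *
p=bot.grab_frame("scene");a=p["pixels"]
cv2.imwrite("pics/scene3.png",cv2.resize(a[160:280,160:320],(800,600),interpolation=cv2.INTER_CUBIC))
E
```

```text
clock: 5.45
position: [0.538, 0.0925, 0.0091]
tool_rot: [3.141, 0.001, 2.582]
force: [2.2, -1.4, 2.4]
grip_width: 0.0427
clock: 5.95
position: [0.5255, 0.1003, 0.0087]
tool_rot: [-3.141, -0.001, 2.583]
force: [-0.4, 0.5, 0.7]
grip_width: 0.0425
```

View pics/scene3.png

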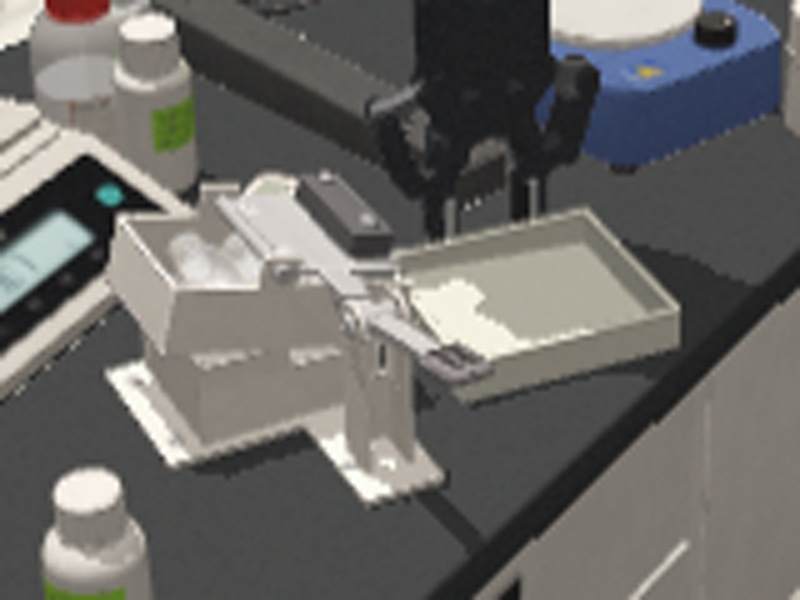

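```bash
cat > fit3.py <<'E'
import sys,json
from h import *
from scipy.optimize import least_squares
D=[.5166,.2196,-.5589]
def T(q,P):
    c,s=np.cos(q[2]),np.sin(q[2]);return np.array([q[0]+c*P[0]-s*P[1],q[1]+s*P[0]+c*P[1],P[2]])
def indisp(X):
    c,s=np.cos(D[2]),np.sin(D[2]);return np.array([[c,s],[-s,c]])@(np.array(X)[:2]-D[:2])
def trayfit(ps,pts):
    f=lambda q:np.concatenate([proj(ps,T(q,P))-np.array(uv) for uv,P in pts])
    s=least_squares(f,[.48,.14,-.5]);q=s.x
    print("tray in disp",(indisp(q)*1000).round(1),"yaw",np.degrees(q[2]-D[2]).round(2),s.fun.round(1));return q
E
python3 - <<'E'
from fit3 import *
ps=bot.grab_frame("scene")
trayfit(ps,[((276.1,201.5),(.058,-.064,.024)),((295.5,221.9),(-.058,-.064,.024)),((251.9,236.1),(-.058,.064,.024))])
s=bot.observe();print(indisp(s["position"]),s["force"])
E
```

```text
tray in disp [ -7.7 -85.3] yaw 1.74 [-0.6  1.   0.2  0.7  0.3 -1.4]
[ 0.07101698 -0.09655175] [0.28369622 1.12539844 0.18940805]
```

```bash
python3 -m handwheel '[[-0.6,0,0,0,0,0],[0,0,-1,0,0,0],[0,-1,-1,0,0,0],[0,-1,-1,0,0,0],[0,-1,0,0,0,0.029],[0,-1,0,0,0,0.029],[0,-1,0,0,0,0.029]]'
python3 - <<'E'
from h import *
p=bot.grab_frame("scene");a=p["pixels"]
cv2.imwrite("pics/scene4.png",cv2.resize(a[185:265,210:310],(750,600),interpolation=cv2.INTER_CUBIC))
p=bot.grab_frame("top");a=p["pixels"]
cv2.imwrite("pics/top4.png",cv2.resize(a[145:245,175:295],(720,600),interpolation=cv2.INTER_CUBIC))
E
```

```text
clock: 6.92
position: [0.4624, -0.0066, 0.084]
tool_rot: [3.141, 0.0, 2.029]
force: [0.1, -0.5, -0.8]
grip_width: 0.0425
```

View pics/scene4.png

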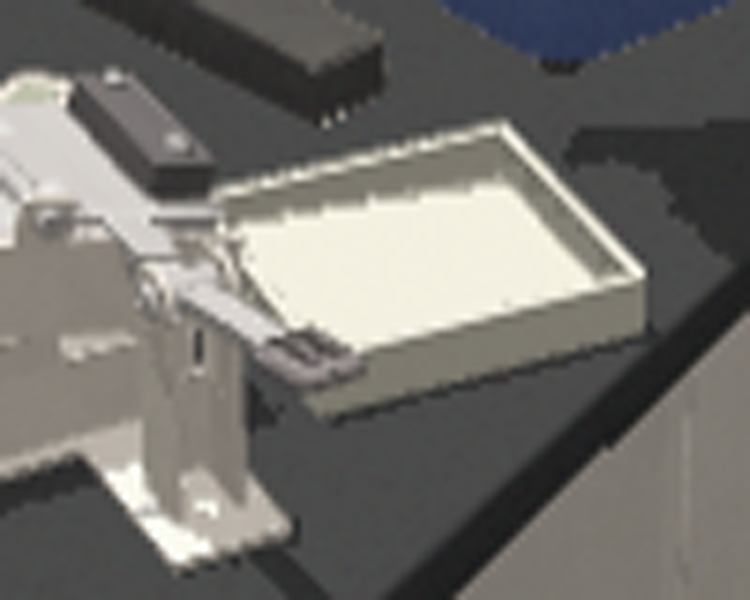

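View pics/top4.png

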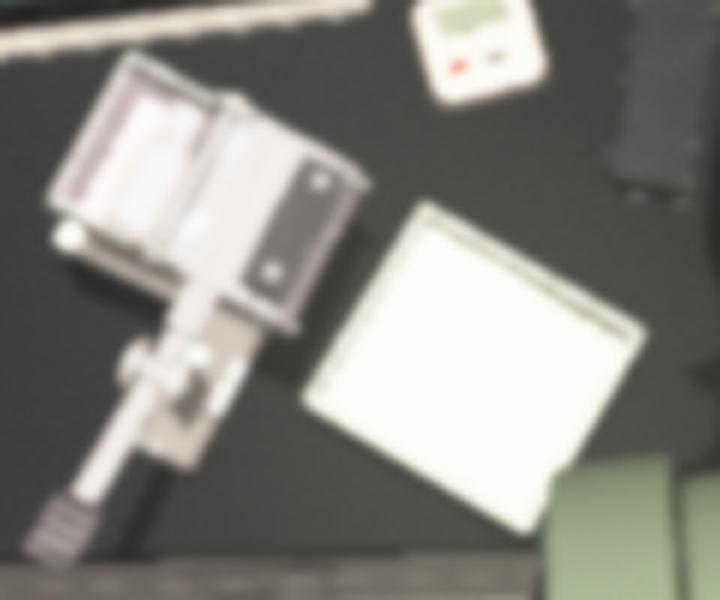

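```bash
python3 - <<'E'
from fit3 import *
p=bot.grab_frame("top");ps=bot.grab_frame("scene")
A,B,C,Dd=[(x*.058,y*.064,.024) for x,y in((1,1),(1,-1),(-1,-1),(-1,1))]
def fit(L):
    f=lambda q:np.concatenate([proj(c,T(q,P))-np.array(uv) for c,uv,P in L])
    s=least_squares(f,[.48,.14,-.5]);q=s.x
    print(q,"tray in disp",(indisp(q)*1000).round(1),"yaw",np.degrees(q[2]-D[2]).round(2),s.fun.round(1))
L=[(p,(245.5,178.5),A),(p,(282.3,199.7),B),(p,(262.5,233.3),C),(p,(225.,210.8),Dd)]
S=[(ps,(276.8,200.8),B),(ps,(295.5,220.8),C)]
fit(L);fit(S);fit(L+S)
L0=[(p,(247.8,174.7),A),(p,(286.2,193.),B),(p,(269.7,227.3),C),(p,(230.3,208.2),Dd)];fit(L0)
# mid of gate front edge & back edge in the world at plausible heights
s=bot.observe();print(s["position"],indisp(s["position"]))
E
```

```text
[ 0.47177364  0.14147403 -0.56478053] tray in disp [  3.4 -90. ] yaw -0.34 [ 0.1  0.2 -0.5  0.2 -0.3 -0.5  0.6  0.1]
[ 0.4702608   0.14166434 -0.56477925] tray in disp [  2.  -90.6] yaw -0.34 [-0.  -0.1  0.   0.1]
[ 0.47133214  0.14135711 -0.56673511] tray in disp [  3.1 -90.3] yaw -0.45 [ 0.2  0.3 -0.4  0.4 -0.3 -0.3  0.7  0.2 -0.2 -0.3 -0.3 -0. ]
[ 0.4860424   0.12697964 -0.48194724] tray in disp [ 23.2 -94.7] yaw 4.41 [ 0.2  0.1 -0.4 -0.1 -0.5 -0.2  0.6  0.2]
[ 0.46290538 -0.00548722  0.08396415] [ 0.07382899 -0.21930948]
```

```bash
python3 -m handwheel '[[0,0,0,0,0,0.027],[0,0,0,0,0,0.027],[0,0,0,0,0,0.027],[0,0,0,0,0,0.027],[0,0,0,0,0,0.027],[0,0,0,0,0,0.027],[0,-0.95,0,0,0,0],[0.5,-0.95,0.5,0,0,0]]'
python3 - <<'E'
from fit3 import *
s=bot.observe();print(s["position"],s["qpos"].round(2),indisp(s["position"]),np.degrees(s["tool_rot"]))
E
```

```text
clock: 8.12
position: [0.429, 0.0309, 0.0715]
tool_rot: [3.141, -0.001, 1.02]
force: [1.4, 0.5, 0.4]
grip_width: 0.0423
[0.42898854 0.03092221 0.07149003] [-0.58  0.57  0.49  2.24 -0.6   0.46 -0.16] [ 0.02576673 -0.20642469] [ 1.79937416e+02 -5.69716848e-02  5.84505810e+01]
```

```bash
python3 -m handwheel '[[0,-0.85,0.6,0,0,0.001],[0.5,0,1,0,0,0],[0.5,0,0.9,0,0,0],[0,0,0,0,0,0]]'
python3 - <<'E'
from fit3 import *
s=bot.observe();print(s["position"],s["qpos"].round(2),indisp(s["position"]),np.degrees(s["tool_rot"]))
p=bot.grab_frame("top");a=p["pixels"]
cv2.imwrite("pics/top5.png",cv2.resize(a[145:265,175:319],(720,600),interpolation=cv2.INTER_CUBIC))
p=bot.grab_frame("scene");a=p["pixels"]
cv2.imwrite("pics/scene5.png",cv2.resize(a[165:265,190:310],(720,600),interpolation=cv2.INTER_CUBIC))
E
```

```text
clock: 8.62
position: [0.4238, 0.0635, 0.0078]
tool_rot: [-3.14, 0.0, 1.015]
force: [-0.7, -0.5, -0.4]
grip_width: 0.0427
[0.42376479 0.06346442 0.00777564] [-0.53  0.69  0.32  2.25 -0.73  0.3  -0.12] [ 0.0040822  -0.18160405] [-1.79920435e+02  2.83546624e-02  5.81429626e+01]
```

View pics/scene5.png

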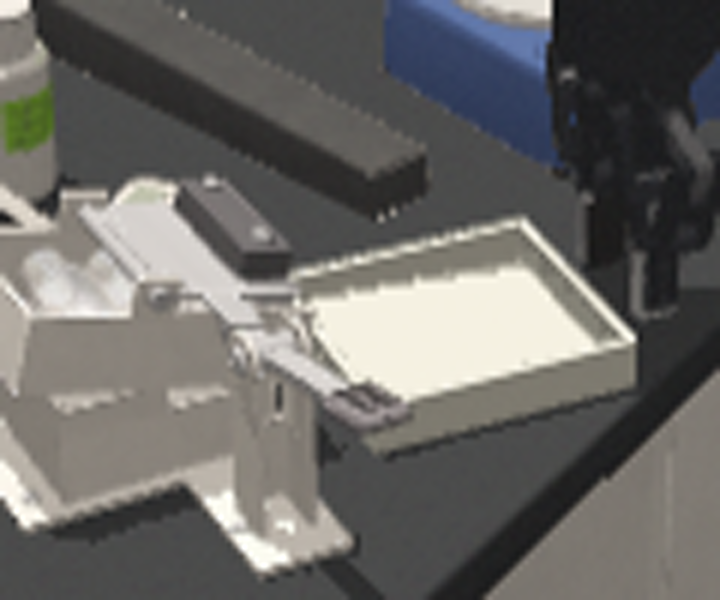

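View pics/top5.png

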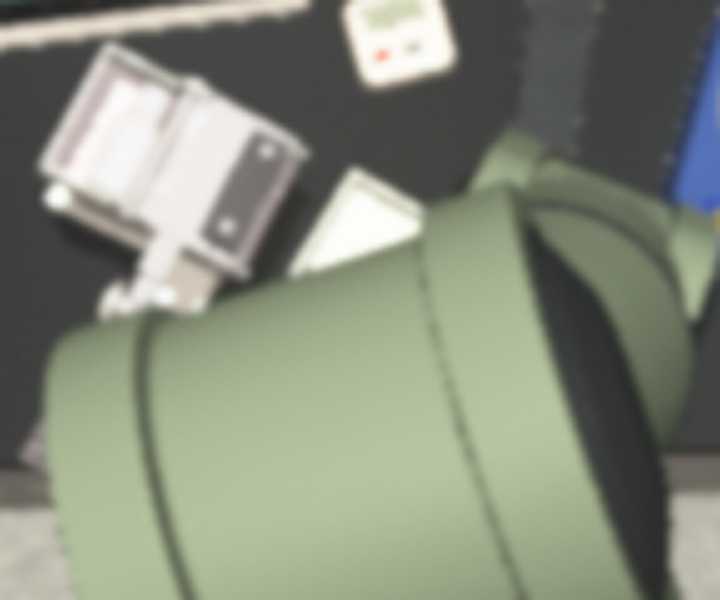

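```bash
python3 -m handwheel '[[0.4,0,0,0,0,0],[0.3,0,0,0,0,0],[0.2,0,0,0,0,0],[0.2,0,0,0,0,0],[0.2,0,0,0,0,0],[0.1,0,0,0,0,0],[0,0,0,0,0,0]]'
python3 -m handwheel '[[0.1,0,0,0,0,0],[0.05,0,0,0,0,0]]'
python3 -m handwheel '[[0.1,0,0,0,0,0],[0.05,0,0,0,0,0]]'
python3 - <<'E'
from fit3 import *
s=bot.observe();print(s["position"],indisp(s["position"]),np.degrees(s["tool_rot"]),s["force"])
E
```

```text
clock: 9.6
position: [0.4421, 0.0927, 0.0088]
tool_rot: [3.141, -0.0, 1.012]
force: [0.2, 0.3, 0.0]
grip_width: 0.0427
clock: 9.85
position: [0.444, 0.0957, 0.0088]
tool_rot: [-3.142, 0.0, 1.012]
force: [-1.6, -1.6, 0.8]
grip_width: 0.0429
clock: 10.1
position: [0.446, 0.099, 0.0088]
tool_rot: [-3.142, -0.0, 1.012]
force: [-1.5, -2.1, 1.2]
grip_width: 0.0424
[0.44599621 0.09896061 0.00878757] [ 0.00410887 -0.13972071] [-1.79998603e+02 -1.52841828e-04  5.79716265e+01] [-1.48815212 -2.14740412  1.2384603 ]
```

```bash
for i in 1; do python3 -m handwheel '[[0.1,0,0,0,0,0],[0,0,0,0,0,0]]'; python3 -m handwheel '[[0.1,0,0,0,0,0],[0,0,0,0,0,0]]'; done
```

```text
clock: 10.35
position: [0.4475, 0.1013, 0.0088]
tool_rot: [3.141, -0.0, 1.012]
force: [-0.7, -0.0, 0.6]
grip_width: 0.0428
clock: 10.6
position: [0.4487, 0.1033, 0.0088]
tool_rot: [3.141, -0.0, 1.012]
force: [0.2, -0.1, -0.3]
grip_width: 0.0426
```

```bash
python3 -m handwheel '[[0.1,0,0,0,0,0],[0.1,0,0,0,0,0]]'; python3 - <<'E'
from fit3 import *
s=bot.observe();print(indisp(s["position"]),s["force"])
p=bot.grab_frame("scene");a=p["pixels"]
cv2.imwrite("pics/scene6.png",cv2.resize(a[165:265,190:310],(720,600),interpolation=cv2.INTER_CUBIC))
E
```

```text
clock: 10.85
position: [0.4512, 0.1073, 0.0088]
tool_rot: [-3.142, 0.0, 1.012]
force: [-0.8, -1.8, 1.7]
grip_width: 0.0428
[ 0.00414047 -0.12989177] [-0.78817224 -1.75603941  1.65861315]
```

View pics/scene6.png

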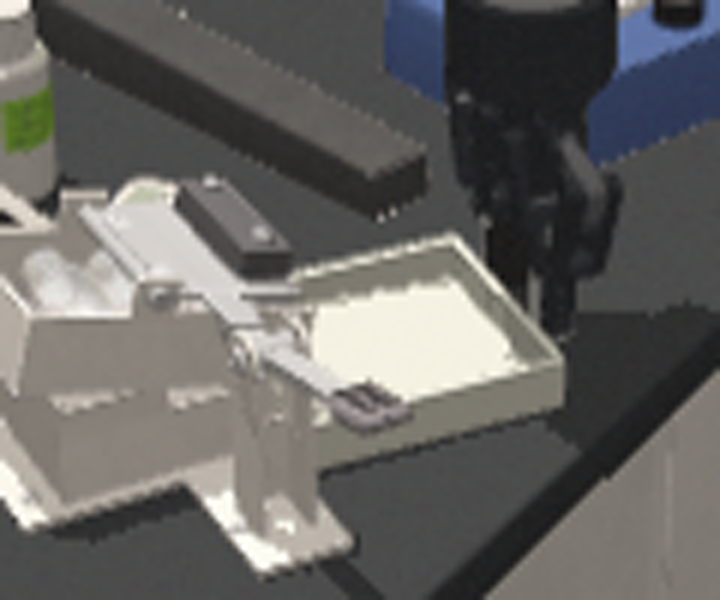

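```bash
python3 - <<'E'
from fit3 import *
ps=bot.grab_frame("scene")
trayfit(ps,[((265.3,204.2),(.058,-.064,.024)),((283.2,224.8),(-.058,-.064,.024))])
E
python3 -m handwheel '[[0.1,0,0,0,0,0],[0.1,0,0,0,0,0]]';python3 -m handwheel '[[0.1,0,0,0,0,0],[0.1,0,0,0,0,0]]'
```

```text
tray in disp [ -1.1 -52.5] yaw -0.66 [-0.  -0.1  0.   0.1]
clock: 11.2
position: [0.4524, 0.1091, 0.0087]
tool_rot: [-3.141, 0.004, 1.01]
force: [-14.4, -26.9, 16.4]
grip_width: 0.0427
clock: 11.45
position: [0.4525, 0.1094, 0.0085]
tool_rot: [-3.14, 0.009, 1.007]
force: [-27.8, -52.0, 33.3]
grip_width: 0.0425
```

```bash
python3 -m handwheel '[[-0.25,0,0,0,0,0],[-0.3,0,0,0,0,0],[-0.5,0,0,0,0,0]]'
python3 - <<'E'
from fit3 import *
p=bot.grab_frame("scene");a=p["pixels"]
cv2.imwrite("pics/scene7.png",cv2.resize(a[185:265,200:300],(750,600),interpolation=cv2.INTER_CUBIC))
p=bot.grab_frame("top");a=p["pixels"]
cv2.imwrite("pics/top7.png",cv2.resize(a[145:265,175:319],(720,600),interpolation=cv2.INTER_CUBIC))
E
```

```text
clock: 11.82
position: [0.4427, 0.0937, 0.0088]
tool_rot: [3.141, -0.001, 1.013]
force: [-0.4, -0.4, -0.6]
grip_width: 0.0429
```

View pics/scene7.png

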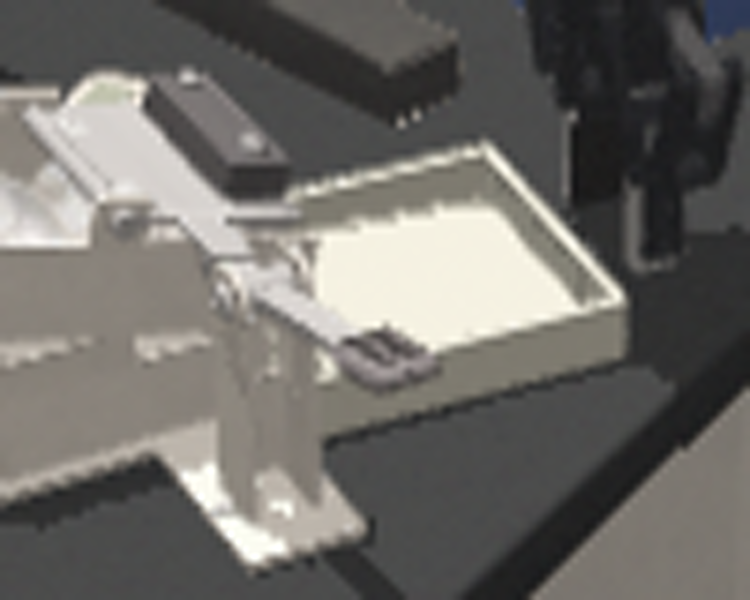

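View pics/top7.png

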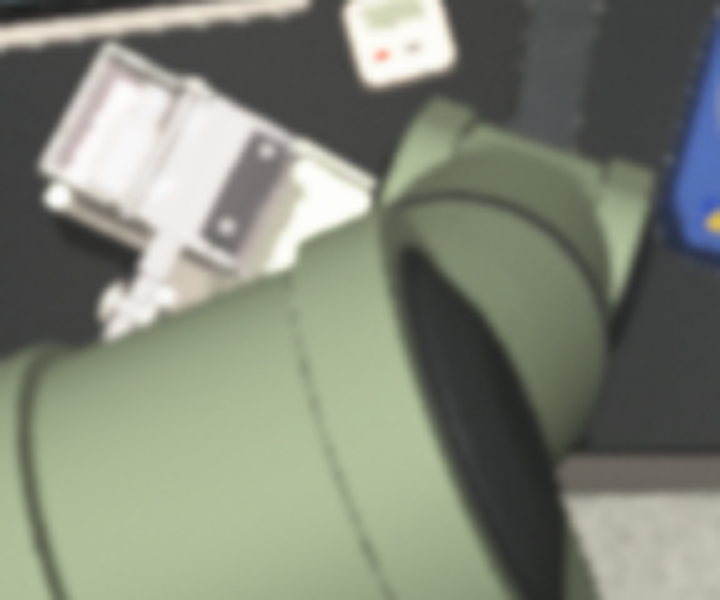

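```bash
python3 -m handwheel '[[0,0,-1,0,0,0],[0,0,-1,0,0,0],[0,0,-1,0,0,0],[0,0,-1,0,0,0],[-1,0,-1,0,0,0],[-1,1,-1,0,0,0],[-1,1,-1,0,0,0],[0,1,-1,0,0,0]]' 1
python3 - <<'E'
from fit3 import *
p=bot.grab_frame("top");ps=bot.grab_frame("scene")
print(ray(p,(184.8,232.8),.116),ray(ps,(251.2,231.7),.116),ray(ps,(251.2,231.7),.112))
s=bot.observe();print(s["position"],indisp(s["position"]),s["qpos"].round(2))
cv2.imwrite("pics/top8.png",cv2.resize(p["pixels"][145:265,175:319],(720,600),interpolation=cv2.INTER_CUBIC))
E
```

```text
clock: 12.92
position: [0.4663, -0.0114, 0.21]
tool_rot: [-3.142, -0.001, 1.01]
force: [1.0, 2.3, 0.1]
grip_width: -0.0005
[0.38423863 0.33420623 0.116     ] [0.37948601 0.33620626 0.116     ] [0.38285466 0.33141762 0.112     ]
[ 0.46896585 -0.01113188  0.21100533] [ 0.08196039 -0.22088166] [-0.7   0.39  0.78  2.05 -0.37  0.84 -0.27]
```

View pics/top8.png

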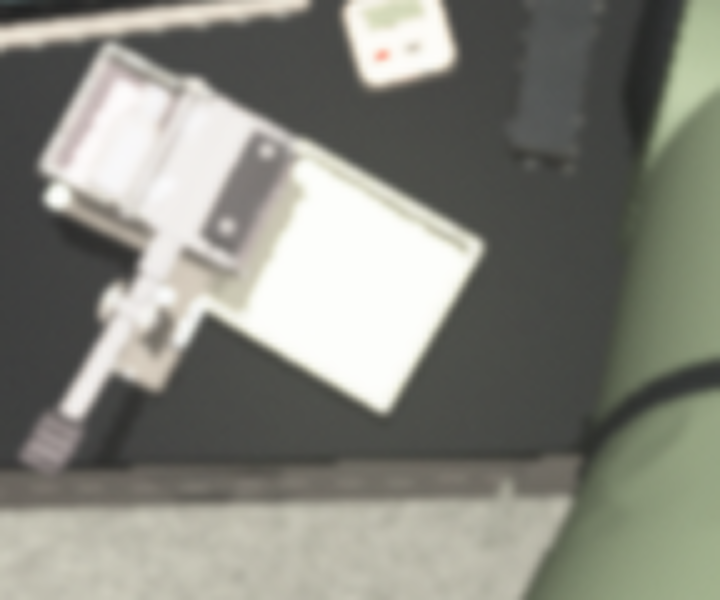

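```bash
python3 - <<'E'
from fit3 import *
p=bot.grab_frame("top")
A,B,C,Dd=[(x*.058,y*.064,.024) for x,y in((1,1),(1,-1),(-1,-1),(-1,1))]
def edge(q,uv,sx): # point on rim edge -> x residual in px
    X=ray(p,uv,.024);c,s=np.cos(q[2]),np.sin(q[2]);return ((c*(X[0]-q[0])+s*(X[1]-q[1]))-sx*.058)/.0028
f=lambda q:np.concatenate([proj(p,T(q,B))-(271.1,193.5),proj(p,T(q,C))-(252.1,226.9),[edge(q,(217.7,206.3),-1),edge(q,(234.5,172.3),1)]])
s=least_squares(f,[.48,.16,-.5]);q=s.x
print(q,(indisp(q)*1000).round(1),np.degrees(q[2]-D[2]),s.fun.round(1))
print("new D y-shift; pad from tray home:",T(q,(-.176,.088,.116)), "corner D px",proj(p,T(q,Dd)))
E
```

```text
[ 0.49112167  0.17226171 -0.55649305] [  3.5 -53.6] 0.13790812720285117 [ 0.3  0.1 -0.1 -0.4  0.1  0.2]
new D y-shift; pad from tray home: [0.38816046 0.33994888 0.116     ] corner D px [215.40807383 205.07347119]
```

```bash
python3 -m handwheel '[[0.95,-0.98,0,0,0,0],[0.95,-0.98,0,0,0,0],[0.95,-0.98,0,0,0,0],[0.95,-0.98,0,0,0,0],[0.95,-0.98,0,0,0,0],[0.95,-0.98,0,0,0,0],[0.95,-0.98,0,0,0,0],[0.95,-0.98,0,0,0,0]]' 1
python3 -m handwheel '[[0.95,-0.98,0,0,0,0],[0.95,-0.98,0,0,0,0],[0,0,0,0,0,0]]'
python3 - <<'E'
from fit3 import *
s=bot.observe();P=s["position"];print(P,s["qpos"].round(2),s["tool_rot"])
y=s["tool_rot"][2];d=np.array([.384,.336])-P[:2];print(d,"tool x,y units",(d@[np.cos(y),np.sin(y)])/.025,(d@[np.sin(y),-np.cos(y)])/.025)
E
```

```text
clock: 14.08
position: [0.3995, 0.2565, 0.208]
tool_rot: [-3.141, 0.001, 1.013]
force: [1.4, -1.0, 0.3]
grip_width: -0.0001
clock: 14.45
position: [0.3827, 0.3236, 0.2076]
tool_rot: [-3.141, 0.001, 1.016]
force: [-0.0, -0.3, -0.2]
grip_width: -0.0002
[0.38268619 0.323639   0.20763961] [-1.38  0.45  0.75  1.97 -0.4   0.87 -0.96] [-3.14098719e+00  1.44995889e-03  1.01612837e+00]
[0.00131381 0.012361  ] tool x,y units 0.4479886005975595 -0.21572892477003922
```

Down to just above the pad, then look.

```bash
python3 -m handwheel '[[0.45,-0.22,1,0,0,0],[0,0,1,0,0,0],[0,0,0.8,0,0,0],[0,0,0,0,0,0]]'
python3 - <<'E'
from fit3 import *
p=bot.grab_frame("scene");a=p["pixels"]
print(bot.observe()["position"])
cv2.imwrite("pics/scene9.png",cv2.resize(a[165:265,190:310],(720,600),interpolation=cv2.INTER_CUBIC))
E
```

```text
clock: 14.95
position: [0.3851, 0.3327, 0.1376]
tool_rot: [-3.141, 0.003, 1.011]
force: [-0.5, -0.3, 0.2]
grip_width: 0.0001
[0.3856471  0.33308026 0.13854514]
```

View pics/scene9.png

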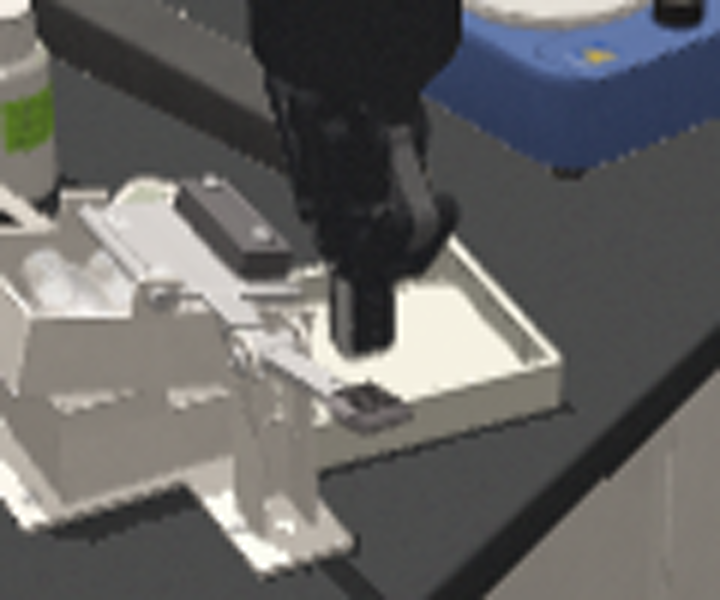

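```bash
python3 -m handwheel '[[0,0,0.5,0,0,0],[0,0,0.4,0,0,0],[0,0,0.3,0,0,0],[0,0,0.3,0,0,0],[0,0,0.3,0,0,0],[0,0,0.3,0,0,0],[0,0,0.3,0,0,0]]'
python3 -m handwheel '[[0,0,0.2,0,0,0],[0,0,0.1,0,0,0]]'
python3 - <<'E'
from fit3 import *
p=bot.grab_frame("scene");a=p["pixels"]
cv2.imwrite("pics/scene10.png",cv2.resize(a[165:265,190:310],(720,600),interpolation=cv2.INTER_CUBIC))
E
```

```text
clock: 15.88
position: [0.3858, 0.3342, 0.0785]
tool_rot: [-3.141, -0.0, 1.012]
force: [-0.8, 0.1, 6.8]
grip_width: 0.0002
clock: 16.12
position: [0.3869, 0.334, 0.0723]
tool_rot: [3.142, -0.002, 1.011]
force: [-7.7, -7.2, 53.1]
grip_width: -0.0001
```

View pics/scene10.png

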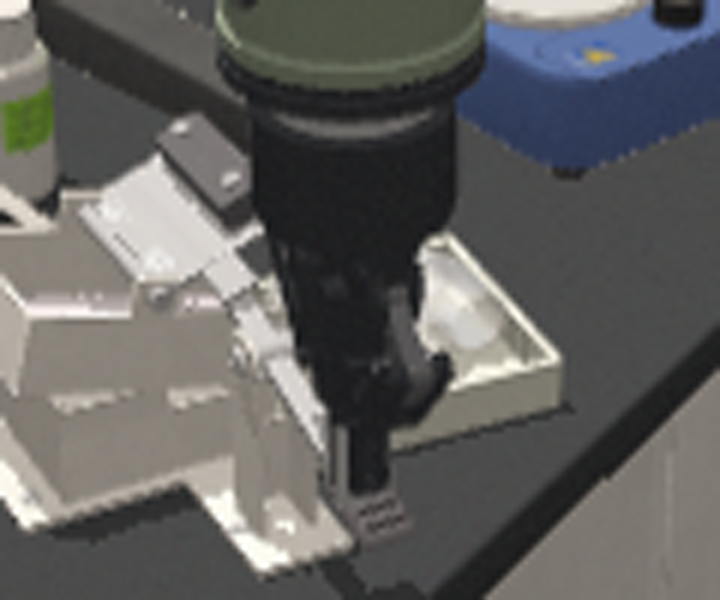

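```bash
python3 -m handwheel '[[0,0,-0.1,0,0,0],[0,0,0,0,0,0],[0,0,0,0,0,0],[0,0,0,0,0,0],[0,0,0,0,0,0],[0,0,0,0,0,0],[0,0,0,0,0,0],[0,0,0,0,0,0]]'
python3 - <<'E'
from fit3 import *
for n in("scene","top"):
    p=bot.grab_frame(n);a=p["pixels"]
    for r in bot.trace(p,"vial_1"):print(n,r["score"],r["point"])
    a=a[165:265,190:310] if n=="scene" else a[145:245,175:295]
    cv2.imwrite(f"pics/{n}11.png",cv2.resize(a,(720,600),interpolation=cv2.INTER_CUBIC))
E
```

```text
clock: 17.18
position: [0.3864, 0.334, 0.0744]
tool_rot: [-3.142, -0.001, 1.011]
force: [-3.9, -1.7, 21.3]
grip_width: -0.0
scene 0.69 [267.4, 217.0]
top 0.73 [236.6, 196.8]
top 0.66 [258.7, 202.1]
top 0.54 [245.8, 202.0]
top 0.28 [207.9, 179.6]
```

View pics/scene11.png

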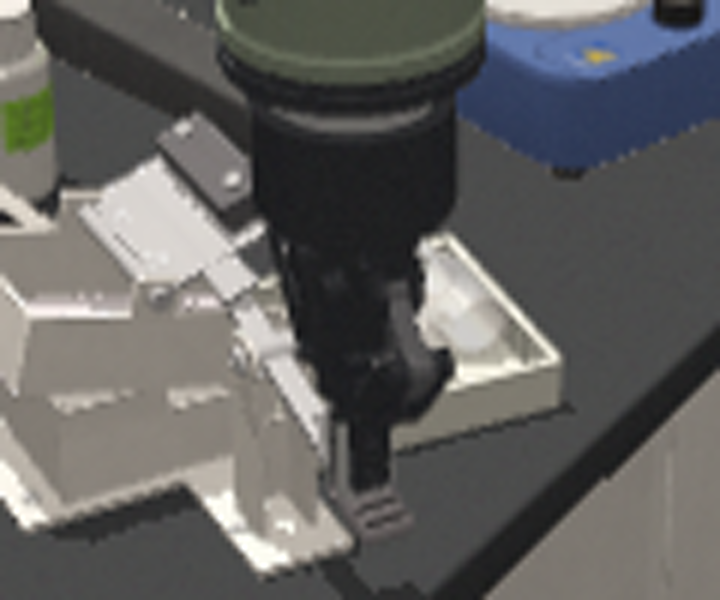

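View pics/top11.png

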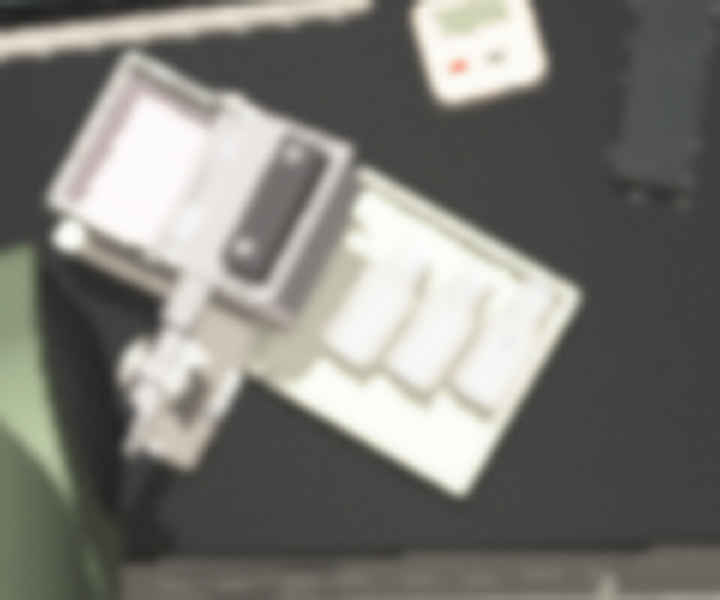

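All three vials are in the tray and the chute is empty. I'll let the lever up smoothly.

```bash
python3 -m handwheel '[[0,0,-0.2,0,0,0],[0,0,-0.25,0,0,0],[0,0,-0.25,0,0,0],[0,0,-0.25,0,0,0],[0,0,-0.25,0,0,0],[0,0,-0.25,0,0,0],[0,0,-0.25,0,0,0],[0,0,-0.3,0,0,0]]'
python3 -m handwheel '[[0,0,-0.6,0,0,0],[0,0,-1,0,0,0],[0,0,-1,0,0,0],[0,0,-1,0,0,0],[0,0,-1,0,0,0],[0,-1,-0.5,0,0,0],[0,-1,0,0,0,0],[0,-1,0,0,0,0]]'
python3 - <<'E'
from fit3 import *
for n in("scene","top"):
    p=bot.grab_frame(n);a=p["pixels"]
    a=a[165:265,190:310] if n=="scene" else a[145:245,175:295]
    cv2.imwrite(f"pics/{n}12.png",cv2.resize(a,(720,600),interpolation=cv2.INTER_CUBIC))
E
```

```text
clock: 18.38
position: [0.3856, 0.3338, 0.124]
tool_rot: [-3.141, 0.001, 1.012]
force: [-0.8, -0.5, 0.2]
grip_width: 0.0002
clock: 19.38
position: [0.3216, 0.3739, 0.2521]
tool_rot: [-3.141, -0.0, 1.012]
force: [1.0, 0.4, -0.3]
grip_width: -0.0005
```

View pics/scene12.png

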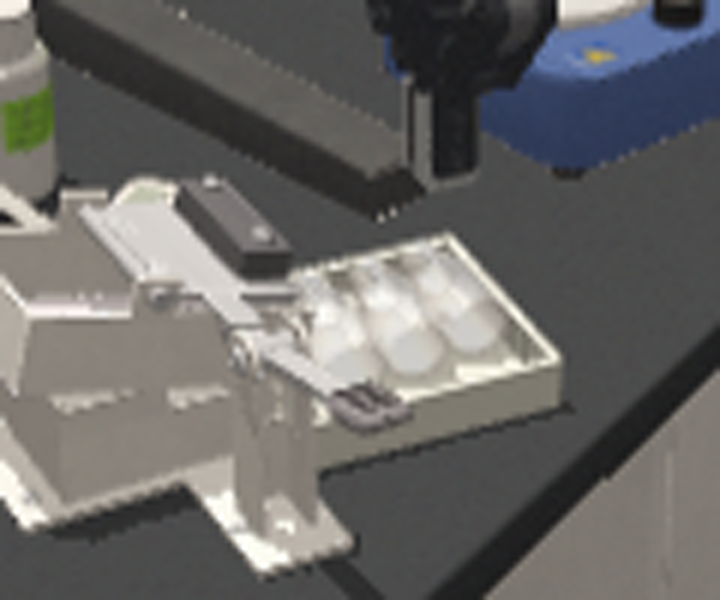

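View pics/top12.png

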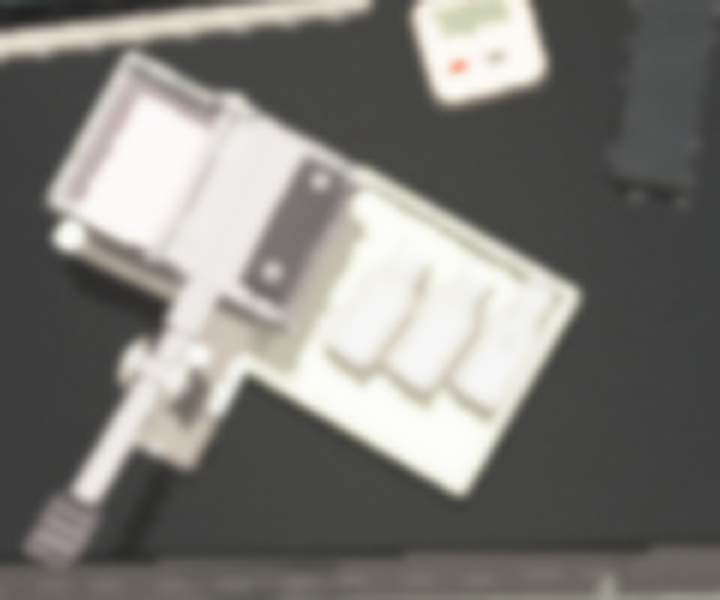

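```bash
python3 -c "
from workcell import bot
print(bot.observe()['clock'],bot.observe()['force']);print(bot.job_done())"
```

```text
19.475 [ 1.60825236 -0.52609598  0.38517349]
the job is handed in; nothing more can be done
None
```

The tray is home under the chute, all three vials are in it, and the gate is shut. I handed the job in at 19.5 s.

**What I did:**
- I pushed the tray about 20 mm sideways to line it up with the chute.
- I then pushed it with both fingers on its -y wall until it stopped firmly against the dispenser.
- With the gripper closed, I pressed the lever pad down to its stop and held it for just over a second. I then let it up smoothly and moved clear.

**Last checks:**
- **Vials:** all three lie side by side in the tray and the chute is empty.
- **Gate and lever:** the lever is back up and the gate looks shut in both views.
- **Tray position:** its corners are within about half a pixel of where they were before the vials rolled out. It measured about 0.1° off square and 3 mm off centre.
- **Bystanders:** the arm went nowhere near the jar, bottle or timer. I did not measure their final positions; the timer looks unmoved in the last top view.

**What disagreed:**
- **Dispenser position:** my camera estimate put the tray about 10 mm further in than its nominal home. I trusted the hard stop and put the difference down to that estimate.
- **Forces:** the fingertips pushed harder than needed, briefly reaching about 68 N in total on the tray at home and 54 N on the lever stop. Both are below the 120 N wrist limit, and I backed off each time.

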